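Fetch a washing tablet out of its keeper with tongs

TASK

Pry open the hinged cover of the tablet keeper with the blade of the scraper, tipping it back until it stands open by itself, and lay the scraper flat on the counter again. Then take the tongs, close them on the tablet and lift it about 10 cm above the keeper's base; finish while still holding it up there in the tongs, clear of everything. The tablet is caustic and the cover is to stay clean: touch neither with the gripper, and leave the cup, the jar and the brush where they stand.

Things in the scene. Friction and masses are not known exactly. Their poses are not given: they have to be found in the camera images.
- base: Grey base of the tablet keeper, fixed: 110 mm along x, 120 mm along y, 18 mm high, with a 4 mm wide rim on its edge rising to 22 mm; the tablet lies on its flat top at 18 mm. Origin on the counter; it spans x -50 to +60 mm, y -60 to +60 mm about it. Its -x side (with the cover's lip) faces roughly towards the robot.
- hinge (a point): Middle of the hinge axis of the white domed cover; the cover is open underneath, 110 x 120 x 45 mm, 3 mm walls, about 0.1 kg. The hinge axis runs along the base's y at the base's x = +60 mm, 22 mm above the counter. Closed, the walls reach from the hinge to 110 mm in front (-x), 22 to 67 mm above the counter. A pry lip sticks out of its front.
- cover (a joint): Opening angle of the cover (rad): 0 closed, 1.57 standing upright with its opening towards the robot's side, 1.9 stop, leaning back. Friction hinge (about 0.1 N m): it stays where it is left; about 1 to 2 N at the lip open it.
- lip (a point): Middle of the pry lip's outer edge, on its underside; moves with the cover. The lip is 70 mm wide in y, 4 mm thick and reaches from 109 to 135 mm in front of the hinge axis; closed, its underside is 22 mm above the counter. Below it is free space down to the counter, back to the base's front face (110 mm from the hinge).
- tablet: Off-white round pressed washing tablet, 38 mm in diameter, 22 mm high, about 40 g, lying flat on the base under the cover, near its middle. Origin: centre of its underside.
- scraper: Scraper lying flat, x along it, blade to +x, about 90 g. Wooden handle x = -65 to +35 mm, 24 mm wide, 20 mm high; steel ferrule to 44 mm, 28 mm wide; steel blade 40 mm wide, 2.6 mm thick, to x = 115 mm. Origin: on the underside, in the handle, a good place to grip across y (TCP 22 mm above the underside).
- blade_tip (a point): Middle of the blade's front edge, 115 mm ahead of the scraper's origin and 8 mm above its underside.
- tongs: Steel tongs lying flat, open end to +x, 110 g: two sprung upright strips 24 mm high, joined by a head at x = -104 to -82 mm. Origin: on the underside, midway between the arms at the grip section (x = -35 to +35 mm), 58 mm over the outside when open: grip across y there, TCP 22 mm above the underside. Spring: 11 to 13 N on each arm at the grip.
- jaw_left: The tongs' +y arm; its axes turn as it closes. Origin at its pivot (x = -90, y = +10 mm of the tongs), so the tips move 2.1 times as far as the grip. Rubber pads at the tips, x = 83 to 117 mm and 3 to 21 mm above the underside; gap between the pads 66 mm open, 38 mm when the grip is squeezed to about 44 mm outside.
- jaw_right: The tongs' -y arm, the mirror image of the left one; both move together. Origin at its pivot (x = -90, y = -10 mm of the tongs). At rest the arms spring fully open; squeezing the grip by some 5 mm carries the tongs without closing them.
- cup: Clear dosing cup, 70 mm across, 60 mm high; origin at its underside. A bystander.
- jar: Amber glass jar, 70 mm across, 110 mm high; origin at its underside. A bystander.
- brush: Wooden scrubbing brush, 50 x 130 x 36 mm, on the far right; origin at its underside. A bystander.
Not all that is in view belongs to the job. Several things look just like the scraper: the one meant starts farthest to the robot's right. What is shaped like the tongs but yellow is not meant.

How it is judged:
On the way, in this order (a step that is already met when the one before it is completed fails the run):
1. the scraper's blade pries the cover up (contact force between scraper and cover above 0.2 N and value of joint cover above 0.25 rad), for 0.1 s.
2. the cover stands open by itself and the scraper lies flat on the counter, let go (value of joint cover above 1.2 rad and contact force between scraper and cover below 0.05 N and height (world z) of scraper below 0.012 m and angle between scraper's own z axis and vertical below 0.15 rad and contact force between the fingers and scraper below 0.1 N), for 0.2 s.
3. both jaws of the tongs close on the tablet (contact force between each of jaw_left, jaw_right and tablet above 0.5 N and contact force between the fingers and tongs above 2 N), for 0.1 s.
At the end, for the whole second after the job is handed in: The tablet hangs still between both jaws of the gripped tongs, its underside over 80 mm above the counter (62 mm above where it lay), tablet and tongs touching nothing else; the cover stands open by over 1.2 rad; the scraper lies flat on the counter, let go and at rest (all of step 3 and height (world z) of tablet above 0.08 m and linear speed of tablet below 0.03 m/s and contact force between each of base, cover, scraper, jar, cup, brush and tablet below 0.05 N and contact force between each of base, cover, scraper, jar, cup, brush and tongs below 0.05 N and value of joint cover above 1.2 rad and height (world z) of scraper below 0.012 m and angle between scraper's own z axis and vertical below 0.15 rad and contact force between the fingers and scraper below 0.1 N and linear speed of scraper below 0.02 m/s); the arm keeps its last pose, push and grip.
It fails at once if the gripper or the arm touches the cover (contact force between any of the fingers, the arm and cover above 0.3 N).
It fails at once if the gripper or the arm touches the tablet (contact force between any of the fingers, the arm and tablet above 0.3 N).
It fails at once if the cup, the jar or the brush is disturbed (moved 20 mm) (distance of any of cup, jar, brush from where it was at the start of the episode above 0.02 m).
It also fails if it takes over 64 s, if anything falls off the work surface, if the arm or the gripper's body presses on something with over 40 N, if the wrist force passes 120 N, or if a joint passes its speed limit or range.

ROBOT

A 7-joint arm with a two-finger parallel gripper is mounted at the origin on the work surface. World frame = base frame: x ahead of the robot, y to its left, z up, the work surface at z = 0. Lengths are in m, angles in rad, forces in N, time in s.
With the tool pointing down it reaches from about 0.35 to 0.9 m from the base axis. Payload 19.9 kg.
Tool frame: the origin (TCP) lies between the finger pads, 19 mm behind the fingertips; this is the grasp point; z points along the fingers, y is the line along which they close (so a half turn about z gives the same grasp; the last joint's range is limited). The gripper opens to 94 mm and grips with 3 to 60 N. Pads are 16 mm wide; open, the fingers measure 119 mm over their backs; the gripper's body (75 mm by 177 mm) begins 78 mm behind the grasp point.
Start: joints at [-1.349, 0.417, -0.01, 1.614, 0.005, 1.111, -0.053], TCP at [0.162, 0.604, 0.224] pointing down, gripper open.
Joint ranges: [-2.81, 2.81], [-0.39, 2.02], [-1.27, 1.25], [0.06, 2.57], [-1.19, 4.33], [0.19, 2], [-2.82, 2.82]. Speed limits (rad/s): [1.89, 1.89, 2.39, 2.39, 3.01, 3.01, 3.01].

INTERFACE

Orientations are given as a 3x3 rotation matrix whose columns are the frame's x, y, z axes.
In Python, from rig import robot gives the robot as it stands. Calls block until the motion is done:
- robot.move_ptp(position, orientation): joint-space move of the TCP to a pose.
- robot.move_linear(position, velocity=0.15, frame=None, threshold=None): straight line of the TCP; frame=None keeps the orientation; velocity is the mean speed in m/s. With threshold (N) it stops when the force on the tool has changed by that much, and returns True; else False.
- robot.goto_joints(angles): joint-space move.
- robot.gripper_to(opening): finger opening in m; the grip force is fixed at half the most; returns when the fingers have stopped.
- robot.pause(seconds).
- robot.ik(position, orientation): joint angles nearest the present ones, or None.
- robot.get_state(): the state.
- robot.grab_frame(name): name is "scene" or "top"; returns the picture (480x640x3 uint8, red, green, blue); there is no depth.
- robot.camera_info(name): a dict with "fx", "fy", "cx", "cy" (pixels), "dist" ([k1, k2, p1, p2, k3] as OpenCV has them; the pictures are not rectified), "rvec" (rotation vector, rad) and "tvec" (3), from world to camera coordinates, as OpenCV has them. Camera axes: x right, y down, z forward; pixel columns grow to the right and rows downward; lengths in m; the calibration is good to about 2 mm. A picture is of the moment at which its call begins. camera_info takes no time and is no camera call.
A pose or a line that the arm cannot do raises robot.PlanningError and nothing moves.
- robot.sign_off(): hands the job in; it is judged then, once.
The state is a dict: "time": time; "qpos": joint angles; "joint_vel": joint speeds; "effort": joint torques, N m; "ee_pos": TCP position; "tool_rot": TCP orientation; "force": force on the tool from outside, world axes, zero at the start; "moment": the same for the moment, N m; "opening": finger opening in m; "grasp_force": force on a finger pad.
Only numpy, scipy, OpenCV 4.12 (cv2) and the standard library are available. Lean on these libraries where they do the work, as an engineer would, in place of code of your own. Each camera call takes 0.05 s, during which the arm holds its last target. There are 200 camera calls.

## Working session

There is one attempt and no reset: what is moved stays moved. The work goes in short steps, each a Python script; the robot and the scene stay as the last script left them, time stands still between calls to the robot, and variables do not carry over. Pictures are saved under pics/ and viewed, at most 10 in all, crops included, and the job is handed in when it is done.

```bash
ls; mkdir -p pics; python3 - <<'E'
from rig import robot
import cv2
for n in("scene","top"):
    cv2.imwrite(f"pics/{n}0.png",robot.grab_frame(n)[:,:,::-1]); print(n,robot.camera_info(n))
print(robot.get_state())
E
```

```text
pics
scene {'fx': 528.5015210363853, 'fy': 528.5015210363853, 'cx': 316.17874684977653, 'cy': 234.32495527698762, 'dist': array([-0.12355157,  0.        ,  0.        ,  0.        ,  0.        ]), 'rvec': array([ 1.67950919,  1.53131162, -0.85991867]), 'tvec': array([-0.05032741, -0.22321107,  1.63418588])}
top {'fx': 508.60150101429497, 'fy': 508.60150101429497, 'cx': 317.1799740531246, 'cy': 232.25083994469512, 'dist': array([-0.07093505,  0.        ,  0.        ,  0.        ,  0.        ]), 'rvec': array([ 2.15467281, -2.18451291,  0.09778602]), 'tvec': array([0.01546051, 0.5522853 , 1.27771111])}
{'time': 0.1, 'qpos': array([-1.34951951,  0.41794756, -0.01031085,  1.61410714,  0.00474075,
        1.11072791, -0.05300917]), 'joint_vel': array([ 1.31637173e-03, -1.46320983e-03,  1.68380041e-03, -2.27321728e-03,
       -7.95378841e-04,  2.32168065e-04,  3.19509459e-05]), 'effort': array([ 1.44829814e-03, -8.52596569e+01,  6.40412662e-01, -4.26703978e+01,
       -4.88242402e-02,  1.61859998e-02,  2.52333177e-05]), 'ee_pos': array([0.16228283, 0.60322333, 0.22366992]), 'tool_rot': array([[-9.65678656e-01,  2.59739678e-01, -1.83675660e-04],
       [ 2.59739714e-01,  9.65677975e-01, -1.15291727e-03],
       [-1.22086820e-04, -1.16105546e-03, -9.99999319e-01]]), 'force': array([0.0318762 , 0.73672515, 0.34768081]), 'moment': array([0.01216572, 0.02834876, 0.03376527]), 'grasp_force': 0.0, 'opening': 0.09391734324622775}
```

View pics/top0.png

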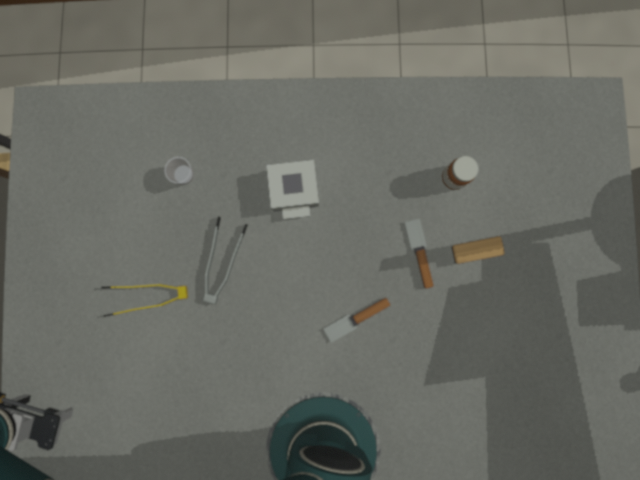

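View pics/scene0.png

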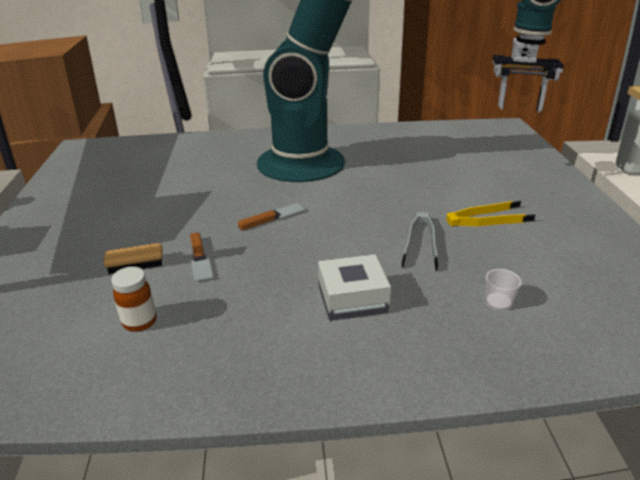

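Top view:
- Scraper candidates are (420,255) and (355,320). The one farthest right (-y) is (420,255), with its blade up at (413,230). The wooden brush at (478,249) is not one of them.
- Tongs: steel at (225,260), meant. The yellow ones at (145,298) are not.
- Keeper at (293,185), with its lip at (296,213). Cup at (178,170), jar at (460,172).

Next is one close composite to check the choice and measure.

```bash
cat > h.py <<'E'
import numpy as np, cv2
from rig import robot
def ray(n,px):
    c=robot.camera_info(n); K=np.array([[c['fx'],0,c['cx']],[0,c['fy'],c['cy']],[0,0,1]])
    R=cv2.Rodrigues(c['rvec'])[0]
    u=cv2.undistortPoints(np.array([[px]],float),K,c['dist'])[0,0]
    return -R.T@c['tvec'], R.T@np.array([u[0],u[1],1])
def at(n,px,z):
    o,d=ray(n,px); return o+d*(z-o[2])/d[2]
def proj(n,p):
    c=robot.camera_info(n); K=np.array([[c['fx'],0,c['cx']],[0,c['fy'],c['cy']],[0,0,1]])
    return cv2.projectPoints(np.array(p,float).reshape(-1,3),c['rvec'],c['tvec'],K,c['dist'])[0][:,0]
def Rz(a): c,s=np.cos(a),np.sin(a); return np.array([[c,-s,0],[s,c,0],[0,0,1.]])
E
python3 - <<'E'
import cv2
t=cv2.imread("pics/top0.png")
def crop(x,y,w,h,s):
    return cv2.resize(t[y:y+h,x:x+w],None,fx=s,fy=s,interpolation=cv2.INTER_CUBIC)
import numpy as np
a=crop(255,150,80,75,5)   # 400x375
b=crop(390,210,80,100,4) # not same
c=crop(195,205,80,100,4)
o=np.zeros((600,800,3),np.uint8)
o[:375,:400]=a; 
o[0:500,400:800]=crop(385,205,80,100,5)
cv2.imwrite("pics/c1.png",o)
cv2.imwrite("pics/c2.png",crop(190,205,80,110,5))
E
```

```text
(no output)
```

View pics/c1.png

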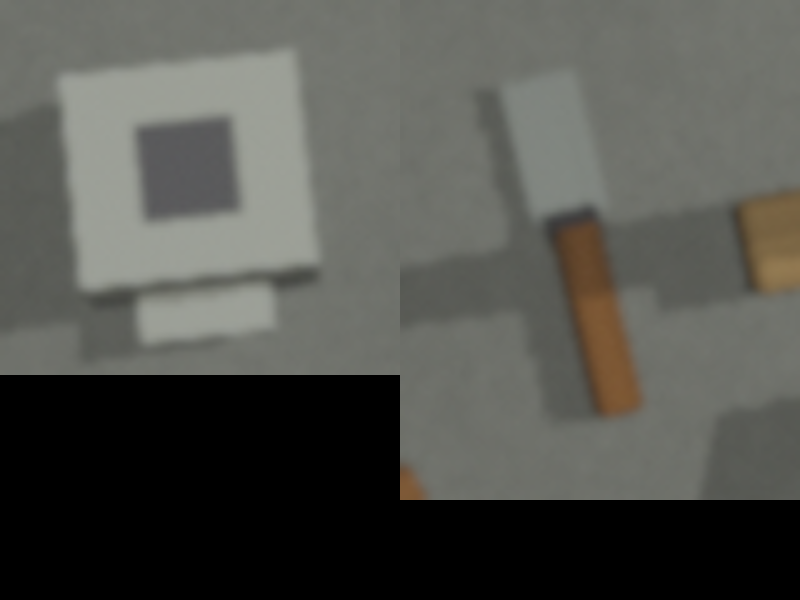

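View pics/c2.png

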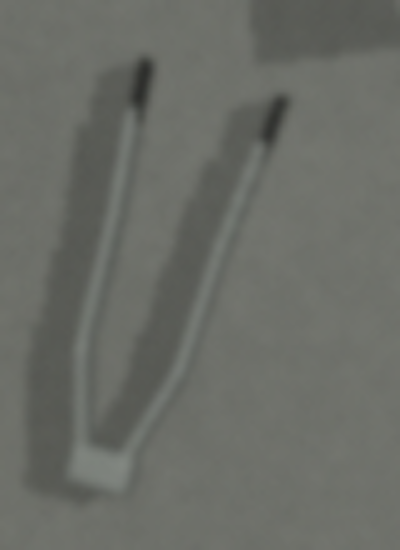

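The close crops confirm the choice: the right-hand scraper has its blade tip at about (412,220) and its handle end at (509,287)/5-scaled. The keeper cover and lip corners and the tongs' tips and head are all clear. Next I fit the poses.

```bash
cat > fit.py <<'E'
from h import *
from scipy.optimize import least_squares
def fit(n,loc,px,x0):
    loc=np.array(loc)/1000.;px=np.array(px)
    f=lambda v:(proj(n,loc@Rz(v[2]).T+[v[0],v[1],0])-px).ravel()
    r=least_squares(f,x0); return r.x,r.fun.reshape(-1,2).round(1)
E
python3 - <<'E'
from fit import *
m=lambda P,x,y:[((u+.5)/5-.5+x,(v+.5)/5-.5+y) for u,v in P]
k=fit("top",[(60,60,67),(60,-60,67),(-50,-60,67),(-50,60,67),(-75,35,26),(-75,-35,26)],
 m([(60,75),(297,50),(320,265),(82,290),(140,345),(275,328)],255,150),[.7,0,0])
s=fit("top",[(115,20,9),(115,-20,9),(-65,12,20),(-65,-12,20),(35,12,20),(35,-12,20)],
 m([(102,86),(174,70),(197,416),(240,408),(155,228),(198,220)],385,205),[.5,-.3,0])
t=fit("top",[(117,35,21),(117,-35,21),(-82,16,24),(-82,-16,24),(-104,16,24),(-104,-16,24)],
 m([(147,60),(285,97),(75,447),(134,455),(67,480),(125,493)],190,205),[.5,.2,-.1])
for n,r in zip("kst",(k,s,t)): print(n,r[0],r[1].tolist())
for nm,z,p in(("cup",.06,(178,160)),("jar",.11,(464,167)),("brush",.036,(478,250)),("scr2",.01,(388,300)),("scr2",.01,(325,335))): print(nm,at("top",p,z))
# cross-check in scene cam
for n,r in zip("kst",(k,s,t)):
    v=r[0]; L={'k':[(-75,0,26),(60,60,67)],'s':[(115,0,8),(-65,0,20)],'t':[(117,35,21),(-93,0,24)]}[n]
    print(proj("scene",np.array(L)/1000@Rz(v[2]).T+[v[0],v[1],0]).round(0).tolist())
E
```

```text
k [0.66748412 0.06773474 0.0908291 ] [[0.0, 0.0], [-0.1, 0.0], [-0.1, -0.1], [-0.3, -0.1], [0.2, -0.2], [0.3, 0.3]]
s [ 0.4707705  -0.26229921  0.19333636] [[-0.3, -0.6], [0.2, -0.5], [-0.1, 0.7], [0.4, 0.4], [-0.3, 0.1], [0.1, -0.2]]
t [ 0.47588716  0.25862447 -0.28253295] [[0.9, -0.3], [-0.9, -0.6], [0.3, -1.3], [0.4, 0.5], [-0.5, 0.4], [-0.2, 1.2]]
cup [0.73964828 0.36075866 0.06      ]
jar [ 0.69947584 -0.35329016  0.11      ]
brush [ 0.50029464 -0.40170271  0.036     ]
scr2 [ 0.37667073 -0.17159422  0.01      ]
scr2 [ 0.29008641 -0.00848222  0.01      ]
[[344.0, 266.0], [390.0, 286.0]]
[[203.0, 279.0], [195.0, 232.0]]
[[435.0, 264.0], [422.0, 213.0]]
```

```bash
cat >> h.py <<'E'
K=np.array([0.6675,0.0677,0.0908])   # keeper pose
S=np.array([0.4708,-0.2623,0.1933])  # scraper
T=np.array([0.4759,0.2586,-0.2825])  # tongs
def W(pose,x,y,z): p=Rz(pose[2])@[x,y,0]; return np.array([pose[0]+p[0],pose[1]+p[1],z])
def D(a): return Rz(a)@np.array([[-1,0,0],[0,1,0],[0,0,-1.]]) # tool down, x backwards as at the start
def st():
    s=robot.get_state(); print(round(s['time'],2),s['ee_pos'].round(4),'F',s['force'].round(1),'M',s['moment'].round(2),'open',round(s['opening'],4),'g',round(s['grasp_force'],1)); return s
E
python3 - <<'E'
from h import *
g=.012
robot.gripper_to(.055)
robot.move_ptp(W(S,g,0,.16),D(S[2]))
robot.move_linear(W(S,g,0,.022),velocity=.12); st()
robot.gripper_to(.0); st()
robot.move_linear(W(S,g,0,.12),velocity=.12); st()
cv2.imwrite("pics/g.png",cv2.resize(robot.grab_frame("scene")[180:330,120:320],None,fx=4,fy=4)[:,:,::-1])
E
```

```text
5.39 [ 0.4828 -0.2602  0.0224] F [ 0.4  0.  -0.6] M [ 0.    0.05 -0.02] open 0.055 g 0.0
5.98 [ 0.4827 -0.2601  0.0221] F [-0.5  0.3  2.2] M [ 0.04 -0.02  0.04] open 0.024 g 29.8
6.95 [ 0.4823 -0.2597  0.1194] F [-0.9  0.7 -1.3] M [-0.    0.01  0.03] open 0.0237 g 29.8
```

View pics/g.png

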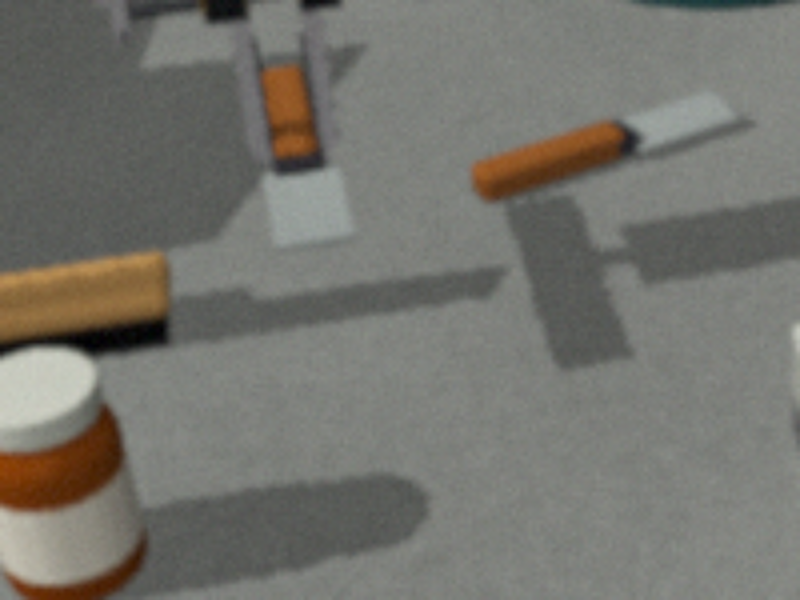

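The scraper is held, with its blade tip at about scene pixel (199,240). I check that against the expected position, then pry.

```bash
python3 - <<'E'
from h import *
g=.012; L=.115-g; up=.014   # tip is L ahead of TCP, 14 mm below it
print(proj("scene",[W([.4823,-.2597,S[2]],L,0,z) for z in (.095,.105,.115)]).round(1).tolist())
yaw=K[2]
def tcp(x,z): return W(K,x-L,0,z+up)   # tip at keeper x,z
robot.move_ptp(tcp(-.105,.11),D(yaw))
robot.move_linear(tcp(-.105,.0135),velocity=.12); st()
print(robot.move_linear(tcp(-.063,.0135),velocity=.06,threshold=6)); st()
r=.123; F=[]
for th in np.arange(0,.61,.1):
    robot.move_linear(tcp(.060-r*np.cos(th),.021+r*np.sin(th)),velocity=.05); s=st()
cv2.imwrite("pics/p1.png",np.vstack([cv2.resize(robot.grab_frame(n)[a:a+120,b:b+320],None,fx=2.4,fy=2.4) for n,a,b in(("scene",200,180),("top",120,180))])[:,:,::-1])
E
```

```text
[[197.7, 245.4], [197.0, 241.3], [196.3, 237.2]]
9.14 [0.4607 0.0487 0.0279] F [-0.1  0.4 -1.2] M [ 0.03 -0.02 -0.02] open 0.0243 g 29.8
False
9.99 [0.5019 0.0525 0.0274] F [ 0.9  0.5 -1.1] M [-0.01 -0.02 -0.05] open 0.0238 g 29.8
10.29 [0.5022 0.0528 0.0354] F [-0.3 -0.2 -1.3] M [ 0.03 -0.08 -0.05] open 0.0241 g 29.8
10.69 [0.503  0.0528 0.0476] F [-0.8  0.  -2. ] M [ 0.02 -0.01 -0.07] open 0.0237 g 29.8
11.09 [0.5049 0.0529 0.0597] F [ 0.4  0.1 -0.7] M [ 0.   -0.04  0.02] open 0.0238 g 29.8
11.49 [0.5079 0.0532 0.0716] F [-0.1 -0.4  0.2] M [-0.02  0.02 -0.03] open 0.023 g 29.8
11.89 [0.5121 0.0536 0.0831] F [-0.6  0.2 -1.8] M [ 0.04 -0.01 -0.  ] open 0.0242 g 29.8
12.29 [0.5175 0.0541 0.0942] F [-0.3 -0.2 -0.7] M [ 0.02 -0.04 -0.07] open 0.0238 g 29.8
12.69 [0.5239 0.0546 0.1047] F [ 0.6  0.8 -1.1] M [0.01 0.03 0.02] open 0.0236 g 29.8
```

View pics/p1.png

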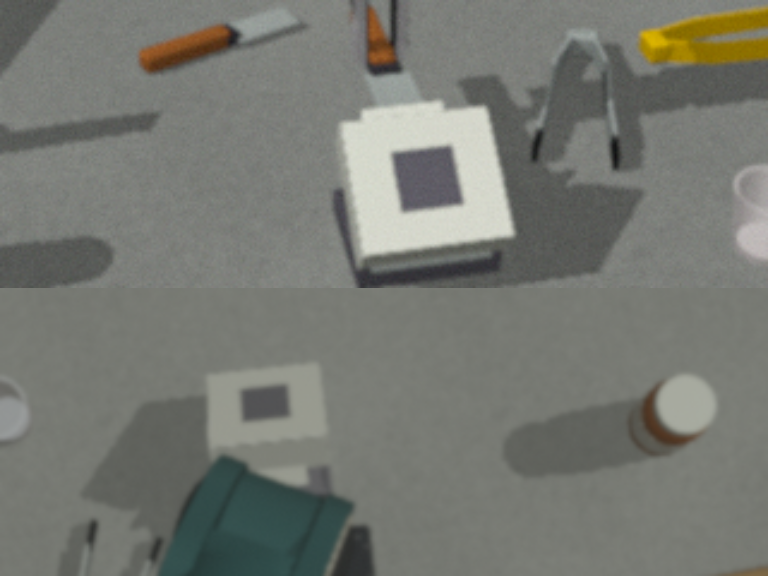

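The cover is tipping open on the blade as planned. I continue the arc, back off, and put the scraper down where it started.

```bash
python3 - <<'E'
from h import *
g=.012; L=.115-g; up=.014; r=.123
def tcp(x,z): return W(K,x-L,0,z+up)
for th in np.arange(.7,1.71,.1):
    robot.move_linear(tcp(.060-r*np.cos(th),.021+r*np.sin(th)),velocity=.05)
st()
robot.move_linear(tcp(-.03,.145),velocity=.15)
robot.move_ptp(W(S,g,0,.16),D(S[2]))
robot.move_linear(W(S,g,0,.035),velocity=.12)
print(robot.move_linear(W(S,g,0,.0205),velocity=.04,threshold=4)); st()
robot.gripper_to(.05); robot.pause(.2)
robot.move_linear(W(S,g,0,.16),velocity=.15); st()
cv2.imwrite("pics/p2.png",np.vstack([cv2.resize(robot.grab_frame(n)[a:a+120,b:b+320],None,fx=2.4,fy=2.4) for n,a,b in(("scene",200,120),("top",150,200))])[:,:,::-1])
cv2.imwrite("pics/top2.png",robot.grab_frame("top")[:,:,::-1])
E
```

```text
17.19 [0.6406 0.0651 0.1568] F [ 0.1  0.3 -1.1] M [ 0.04 -0.01  0.01] open 0.0236 g 29.8
True
20.82 [ 0.4828 -0.2599  0.0214] F [ 0.1 -0.2 -0.7] M [ 0.04 -0.04 -0.03] open 0.0232 g 29.9
22.71 [ 0.4823 -0.2597  0.1593] F [ 0.4  0.8 -0.6] M [ 0.03 -0.01 -0.02] open 0.05 g 0.0
```

View pics/p2.png

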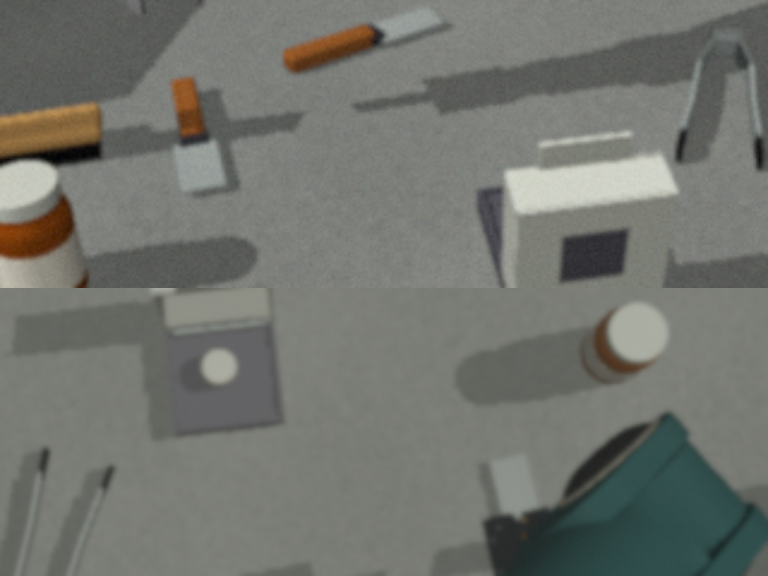

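The cover stands at about 1.6 rad and the scraper lies flat. The tablet is visible in the top view at about (291.2,182.5). Now I take the steel tongs.

```bash
python3 - <<'E'
from h import *
print("tablet",at("top",(290.8,182.2),.04), "keeper frame",Rz(-K[2])@(at("top",(290.8,182.2),.04)-[K[0],K[1],0]))
robot.move_linear(W(S,.012,0,.24),velocity=.2)
robot.gripper_to(.094)
robot.move_ptp(W(T,0,0,.16),D(T[2]))
robot.move_linear(W(T,0,0,.022),velocity=.12); st()
robot.gripper_to(.053); st()
robot.move_linear(W(T,0,0,.12),velocity=.1); st()
im=robot.grab_frame("scene"); cv2.imwrite("pics/sc3.png",im[:,:,::-1])
cv2.imwrite("pics/p3.png",cv2.resize(im[170:320,360:500],None,fx=4,fy=4,interpolation=cv2.INTER_CUBIC)[:,:,::-1])
E
```

```text
tablet [0.68105611 0.07371896 0.04      ] keeper frame [0.01404603 0.00476496 0.04      ]
27.43 [0.4762 0.2588 0.0226] F [-0.3  0.6  1.1] M [ 0.01  0.02 -0.03] open 0.0941 g 0.0
28.23 [0.476  0.2586 0.0221] F [-0.2 -0.7  2. ] M [-0.01 -0.2   0.02] open 0.0532 g 12.1
29.36 [0.4756 0.2585 0.1195] F [ 0.6 -0.2 -1.2] M [-0.   -0.    0.03] open 0.0532 g 11.3
```

View pics/p3.png

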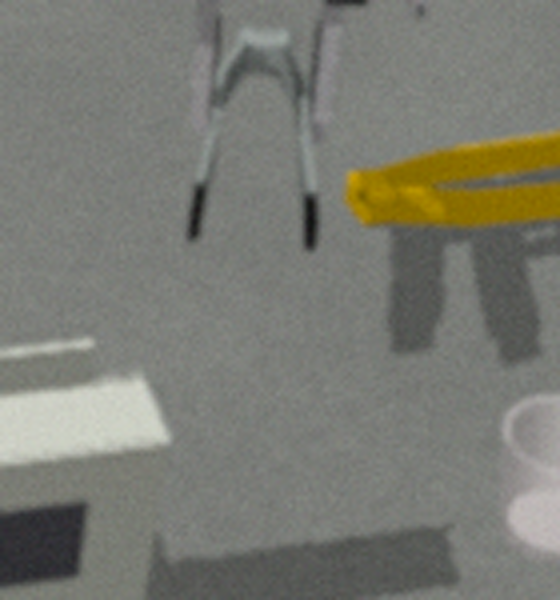

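The tongs are held open, with pad ends at about scene (408,230) and (437,232). I compare those with the expected tip positions.

```bash
python3 - <<'E'
from h import *
P=np.array([.4756,.2585,T[2]])
for z in(.0905,.1005,.1105): print(z,proj("scene",[W(P,.117,-.0305,z),W(P,.117,.0305,z)]).round(1).tolist())
for px in((407.9,229.6),(437.1,231.9)): print(Rz(-T[2])@(at("scene",px,.1005)-[P[0],P[1],0]))
# reachability of the plan
tb=np.array([.6811,.0737]); 
for d,z in((-.18,.12),(-.18,.048),(-.1,.048),(-.1,.148)):
    p=W([tb[0],tb[1],K[2]],d,0,z); print(p.round(3),robot.ik(p,D(K[2])) is not None)
E
```

```text
0.0905 [[407.0, 233.6], [436.2, 236.2]]
0.1005 [[407.4, 229.5], [436.7, 232.2]]
0.1105 [[407.7, 225.5], [437.2, 228.1]]
[ 0.1170748  -0.02942237  0.1005    ]
[0.11572295 0.03125631 0.1005    ]
[0.502 0.057 0.12 ] True
[0.502 0.057 0.048] True
[0.582 0.065 0.048] True
[0.582 0.065 0.148] True
```

Droop and offset are under 1 mm. I approach and close on the tablet.

```bash
python3 - <<'E'
from h import *
B=[.6811,.0737,K[2]]; R=D(K[2])
robot.move_ptp(W(B,-.215,-.001,.12),R)
robot.move_linear(W(B,-.215,-.001,.048),velocity=.12); st()
print(robot.move_linear(W(B,-.100,-.001,.048),velocity=.08,threshold=5)); st()
robot.gripper_to(.035); st()
robot.pause(.3); st()
robot.move_linear(W(B,-.100,-.001,.151),velocity=.06); robot.pause(.3); st()
cv2.imwrite("pics/p4.png",np.vstack([cv2.resize(robot.grab_frame(n)[a:a+120,b:b+320],None,fx=2.4,fy=2.4) for n,a,b in(("scene",200,180),("top",120,180))])[:,:,::-1])
E
```

```text
30.99 [0.4674 0.0533 0.0484] F [ 0.1  0.3 -1. ] M [ 0.06 -0.01  0.03] open 0.0534 g 11.3
False
32.58 [0.5813 0.0637 0.048 ] F [-0.4  0.3 -0.9] M [ 0.04  0.02 -0.03] open 0.0531 g 11.3
32.88 [0.5815 0.0637 0.048 ] F [-1.3 -1.  -0.6] M [0.06 0.05 0.02] open 0.0452 g 30.0
33.18 [0.5816 0.0636 0.048 ] F [-0.2  0.3 -0.8] M [ 0.13  0.08 -0.01] open 0.0452 g 30.0
35.35 [0.5816 0.0636 0.1509] F [ 0.9  0.2 -1.8] M [ 0.06  0.08 -0.05] open 0.0454 g 30.0
```

View pics/p4.png

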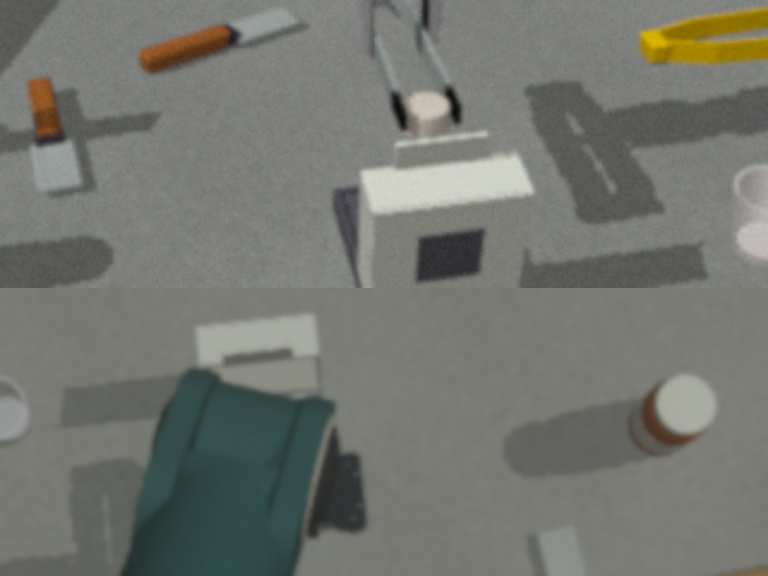

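The tablet is held between both pads (scene ~(358,246)), clear of the upright cover, and the scraper is still flat.

```bash
python3 -c "
from h import *
st(); print(robot.sign_off())"
```

```text
35.45 [0.5816 0.0636 0.151 ] F [ 0.1 -0.2 -1.4] M [ 0.    0.1  -0.03] open 0.0454 g 30.0
the job is handed in; nothing more can be done
None
```

The job is handed in at about 35 s, though the sign-off returned no verdict: the cover stands open at about 1.6 rad, the scraper lies flat where it started, and the tongs hold the tablet about 10 cm above the keeper's base.

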